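# Spoon into the soup pot, handle to the waiter

### The job

The soup pot is going out: take the wooden spoon by its bowl end out of the utensil crock, lay it flat on the tiles, let go and take it afresh by the handle. Lower it bowl first into the enamel pot, holding on until the bowl stands on the pot's floor, and leave it leaning with its handle sticking out over the far rim, roughly midway between the two loop handles. Then ring the service bell, pressing its plunger fully down and letting it come back up, and leave everything else standing where it was.

Things in the scene. Friction and masses are not known exactly. Their poses are not given: they have to be found in the camera images.
- spoon: Wooden spoon, 260 mm, about 50 g. Origin on the handle's axis 80 mm from the handle's end; x along the handle to the bowl, z out of the hollow. Flat-sided handle 200 mm long, 15 mm wide (y), 12 mm thick (z). It starts in the crock, handle down, x about 64 degrees above level, leaning away from the robot, z up and back; only the last 100 mm (bowl and 35 mm of handle) stand above the rim.
- spoon_tip (a point): Front end of the spoon's bowl, level with the handle's axis, 180 mm along x from the spoon's origin; same axes. The oval bowl is the last 64 mm, 44 mm wide, its underside 8 mm below the axis, its edge 6 mm above it.
- spoon_end (a point): Free end of the spoon's handle, on its axis, 80 mm behind the spoon's origin; same axes. The spoon balances about 130 mm from here. Laid on the level tiles, its axis is 6 to 8 mm above them.
- crock: Round stoneware utensil crock, loose, 0.9 kg, 94 mm across, about 80 mm inside, 150 mm high, floor 8 mm thick, dark band below the rim. Origin at the centre of its underside, z up. It stands on the left or right of the ledge, the pot on the other side; the tiles between them, nearer the robot than the bell, are clear.
- pot: Open enamelled pot, loose, about 1 kg, 184 mm across outside, wall 4 mm, 100 mm high, floor 5 mm thick. Two black loop handles stand out 35 mm at 80 mm height on its +y and -y sides. Origin at the centre of its underside, z up; x points to the far rim, away from the robot, midway between the loops (turned up to 20 degrees either way).
- bell (a joint): Travel of the bell's spring plunger: 0 m up at rest, 0.006 m fully down. It needs about 1.2 N to start and 4 N at full depth and springs back when let go.
- bell_top (a point): Centre of the top of the bell's plunger, 64 mm above the tiles when up. The bell is a fixed steel dome, 84 mm across and 47 mm high on a black foot, with a round plunger 18 mm across on top; it is pressed straight down.
- tagine: Painted terracotta tagine with cone top, 202 mm across, 200 mm high, loose bystander. Origin at the centre of its underside.
- whisk: Steel balloon whisk, 277 mm long and up to 52 mm thick, lying on the far part of the ledge, loose bystander. Origin on its axis, 130 mm from the handle's end; x along it towards the wires.
- saucer1: White saucer, 140 mm across, standing on edge in the wooden rack (fixed, 180 mm long, 89 mm high) at the right end of the ledge, loose bystander. Origin at its centre, its y axis square to its face.
- saucer2: White saucer, 140 mm across, standing on edge in the wooden rack (fixed, 180 mm long, 89 mm high) at the right end of the ledge, loose bystander. Origin at its centre, its y axis square to its face.
- saucer3: White saucer, 140 mm across, standing on edge in the wooden rack (fixed, 180 mm long, 89 mm high) at the right end of the ledge, loose bystander. Origin at its centre, its y axis square to its face.
- saucer4: White saucer, 140 mm across, standing on edge in the wooden rack (fixed, 180 mm long, 89 mm high) at the right end of the ledge, loose bystander. Origin at its centre, its y axis square to its face.

How it is judged:
By the outcome, as a careful person would: the job done as asked, in the order asked, and still so for the second after the job is handed in, with the robot touching nothing.
It also fails if it takes over 70 s, if anything falls off the work surface, if the arm or the gripper's body presses on something with over 40 N, if the wrist force passes 120 N, or if a joint passes its speed limit or range.

### The arm

A 6-joint arm with a two-finger parallel gripper is mounted at the origin on the work surface. World frame = base frame: x ahead of the robot, y to its left, z up, the work surface at z = 0. Lengths are in m, angles in rad, forces in N, time in s.
With the tool pointing down it reaches from about 0.35 to 0.975 m from the base axis. Payload 4.9 kg.
Tool frame: the origin (TCP) lies at the very end of the fingers, on their centre line; the grasp point (between the pads) lies 19 mm behind it; z points along the fingers, y is the line along which they close (so a half turn about z gives the same grasp; the last joint's range is limited). The gripper opens to 85 mm and grips with 20 to 120 N. Pads are 22 mm wide; open, the fingers measure 114 mm over their backs; the gripper's body (76 mm by 85 mm) begins 54 mm behind the grasp point. The pads swing forward as they close: fully open they stand 13 mm farther back than shut.
Start: joints at [-1.37, 0.053, 1.613, -0, 1.476, -0.119], TCP at [0.196, -0.593, 0.231] pointing down, gripper open.
Joint ranges: [-3.01, 3.01], [-1.01, 2.22], [0.06, 2.58], [-1.02, 4.17], [0.09, 2.62], [-3.14, 3.14]. Speed limits (rad/s): [2.57, 2.57, 3.14, 3.14, 3.14, 3.14].

### API

Orientations are given as a unit quaternion [w, x, y, z].
In Python, from plant import manip gives the robot as it stands.
- The arm moves only by the tool move_arm, never from a script. Its argument "plan" is a list that holds one entry, the list of rows, each a list of 7 numbers: the shift along the tool's x, y, z as a fraction of full scale, then the turn, a rotation vector about the tool's x, y, z as a fraction of full scale, then the closure, from 0 (fully open) to 1 (shut). In form: [[[dx, dy, dz, wx, wy, wz, fingers], ...]]. A call has exactly 10 rows; each row shifts and turns the commanded pose from where the row before left it, along the tool's axes as they then stand; what a row does not reach is not made up. Full scale, the value 1, is 0.12 m for a shift and 0.15 rad for a turn. A row lasts 1/8 s, in which the tool goes at most 62.5 mm and 10.7 degrees, less where a joint would pass 70% of its speed; a pose out of reach is approached as far as the arm can. A call with a number of a shift or a turn outside -1 to 1 is refused whole. A call with a gripper value outside its range is refused whole. The fingers move at their own pace and stop on an object; the grip force is fixed at half the most. Time passes only in rows, so rows that do not move let the fingers close, or fill a call up. It gives the time, the measured TCP pose, the force, the opening and the grip force at its end, in the units of the state.
- manip.state(): the state, without advancing time (a new reading comes with each control period).
- manip.grab_frame(name): name is "side" or "top"; returns a dict with "pixels" (400x640x3 uint8, blue, green, red), "depth" (400x640 float32, m along the optical axis (not along the pixel's ray), 0 where there is no reading), "vfov" (degrees; the focal length in pixels is half the picture's height over the tangent of half this angle, whatever the lens; pixels are square), "cx", "cy" (the principal point, pixels), "view" (4x4, takes a point from world to camera coordinates). Camera axes: x right, y down, z forward; pixel columns grow to the right and rows downward; lengths in m; the calibration is good to about 2 mm. A picture is of the moment at which its call begins.
- manip.job_done(): hands the job in; it is judged then, once.
The state is a dict: "time": time; "joint_pos": joint angles; "joint_vel": joint speeds; "joint_efforts": joint torques, N m; "tool_pos": TCP position; "tool_rot": TCP orientation; "contact_force": force on the tool from outside, world axes, zero at the start; "ft_torque": the same for the moment, N m; "gripper_width": opening from 0.0 (shut) to 1.0 (fully open); "grasp_force": force on a finger pad.
Only numpy, scipy, OpenCV 4.12 (cv2) and the standard library are available. Lean on these libraries where they do the work, as an engineer would, in place of code of your own. Each camera call takes 0.05 s, during which the arm holds its last target. There are 200 camera calls.

## Working session

There is one attempt and no reset: what is moved stays moved. The work goes in short steps, Python scripts to look and compute and a tool call to move; the robot and the scene stay as the last step left them, time stands still between calls to the robot, and variables do not carry over. Pictures are saved under pics/ and viewed, at most 10 in all, crops included, and the job is handed in when it is done.

Besides the shell and the picture viewer there is one more tool, called after ">>>" by a JSON object that holds its "op" and its "data". move_arm: Moves the arm, as the interface text tells. Its arguments: {"type":"object","properties":{"plan":{"type":"array"}},"required":["plan"]}

```bash
ls; mkdir -p pics
cat > h.py <<'E'
import numpy as np, cv2
from plant import manip
from scipy.spatial.transform import Rotation as R
np.set_printoptions(precision=3,suppress=True)
def grab(n):
    f=manip.grab_frame(n); h=f["pixels"].shape[0]
    f["f"]=h/2/np.tan(np.radians(f["vfov"])/2); f["V"]=np.array(f["view"]); return f
def cloud(f):
    d=f["depth"]; v,u=np.mgrid[:d.shape[0],:d.shape[1]]
    c=np.stack([(u-f["cx"])*d/f["f"],(v-f["cy"])*d/f["f"],d],-1)
    w=(c-f["V"][:3,3])@f["V"][:3,:3]; w[d==0]=np.nan; return w
def st():
    s=manip.state(); q=s["tool_rot"]; r=R.from_quat([q[1],q[2],q[3],q[0]])
    print("t",s["time"],"tcp",np.array(s["tool_pos"]),"F",np.array(s["contact_force"]),"w",s["gripper_width"],"g",s["grasp_force"]); print("q",np.array(s["joint_pos"])); print(r.as_matrix()); return s,r
E
python3 - <<'E'
from h import *
st()
for n in("top","side"):
    f=grab(n); cv2.imwrite(f"pics/{n}0.png",f["pixels"]); np.savez(f"{n}0.npz",w=cloud(f),p=f["pixels"])
    print(n,f["f"],f["cx"],f["cy"],f["V"], -f["V"][:3,:3].T@f["V"][:3,3])
E
```

```text
pics
t 0.0 tcp [ 0.196 -0.593  0.23 ] F [ 0.352 -0.241  0.825] w 0.9990889899848652 g 0.0
q [-1.37   0.053  1.614 -0.     1.476 -0.119]
[[ 0.949  0.314 -0.   ]
 [ 0.314 -0.949  0.002]
 [ 0.    -0.002 -1.   ]]
top 402.0242050068287 320.31526321340357 203.8632302019426 [[ 0.002 -1.    -0.006 -0.004]
 [-0.977 -0.001 -0.211  0.603]
 [ 0.211  0.006 -0.977  1.285]
 [ 0.     0.     0.     1.   ]] [ 0.318 -0.012  1.383]
side 379.8423057170431 315.64925494158217 195.94690515990595 [[-0.999 -0.053  0.007  0.587]
 [-0.045  0.771 -0.636  0.165]
 [ 0.028 -0.635 -0.772  1.474]
 [ 0.     0.     0.     1.   ]] [0.553 0.84  1.238]
```

View pics/top0.png

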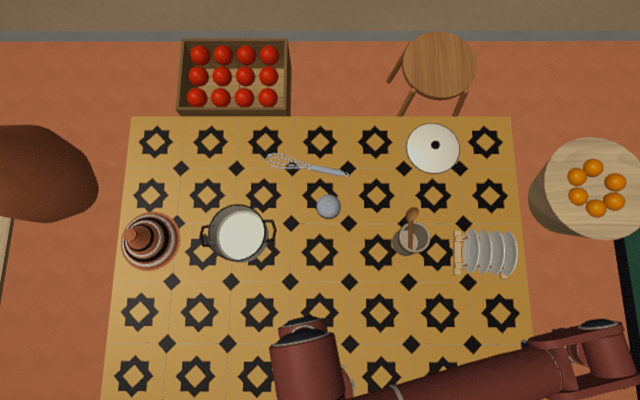

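View pics/side0.png

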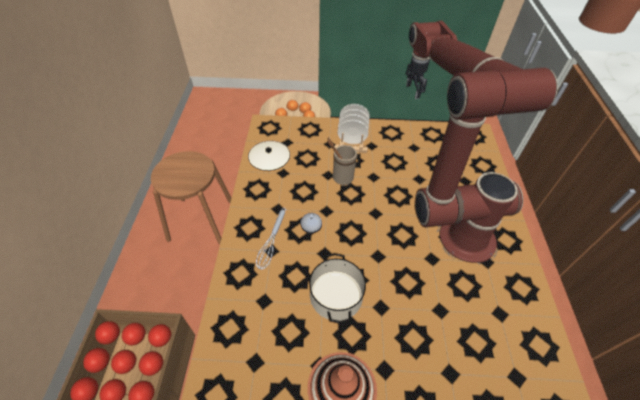

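The top view shows the pot at (238,235) with loops at (205,236) and (272,228), the crock at (412,240), the spoon bowl at (411,214), the bell at (328,206), the tagine on the left and the rack on the right. The side view shows the same layout.

Run:
```python
from h import *
def circ(P):
    A=np.c_[2*P[:,:2],np.ones(len(P))]; s=np.linalg.lstsq(A,(P[:,:2]**2).sum(1),rcond=None)[0]
    return s[:2],np.sqrt(s[2]+s[:2]@s[:2])
for n in("top","side"):
    d=np.load(n+"0.npz"); w=d["w"].astype(float); p=d["p"]; X=w.reshape(-1,3); X=X[np.isfinite(X).all(1)]
    def box(a,b,c,e,z0,z1): return X[(X[:,0]>a)&(X[:,0]<b)&(X[:,1]>c)&(X[:,1]<e)&(X[:,2]>z0)&(X[:,2]<z1)]
    if n=="top":
        for u,v in((238,235),(412,240),(411,214),(328,206),(205,236),(272,228),(300,250)): print((u,v),w[v,u])
        c0=w[235,238];k0=w[240,412];s0=w[214,411];b0=w[206,328]
    pr=box(c0[0]-.14,c0[0]+.14,c0[1]-.11,c0[1]+.11,.094,.106); c,r=circ(pr); 
    for _ in range(3):
        g=pr[abs(np.hypot(*(pr[:,:2]-c).T)-.09)<.006]; 
        if len(g)>10: c,r=circ(g)
    print(n,"pot",c,r,len(g))
    lp=box(c[0]-.14,c[0]+.14,c[1]-.14,c[1]+.14,.06,.1); lp=lp[np.hypot(*(lp[:,:2]-c).T)>.1]
    for s in(1,-1):
        q=lp[(lp[:,1]-c[1])*s>0]
        if len(q): m=q.mean(0)-[*c,0]; print(" loop",s,q.mean(0),len(q),"ang",np.degrees(np.arctan2(m[1]*s,m[0]*s)))
    q=box(k0[0]-.08,k0[0]+.08,k0[1]-.07,k0[1]+.07,.146,.154); kc,r=circ(q)
    for _ in range(4):
        g=q[abs(np.hypot(*(q[:,:2]-kc).T)-.0435)<.008]
        if len(g)>10: kc,r=circ(g)
    print(" crock",kc,r,len(g))
    q=box(kc[0]-.05,kc[0]+.16,kc[1]-.08,kc[1]+.08,.165,.4); m=q.mean(0); 
    U=np.linalg.svd(q-m)[2]; t=(q-m)@U[0]; print(" spoon",len(q),m,U[0],m+U[0]*t.min(),m+U[0]*t.max(),U[2],"zmax",q[q[:,2].argmax()])
    q=box(b0[0]-.05,b0[0]+.05,b0[1]-.05,b0[1]+.05,.055,.075); print(" bell",q.mean(0),q[:,2].max(),len(q), "dome",circ(box(b0[0]-.06,b0[0]+.06,b0[1]-.06,b0[1]+.06,.015,.03)))
    t=box(.5,.7,-.1,.1,-.02,.02); print(" tiles z",np.median(t[:,2]))
```

```text
(238, 235) [0.505 0.281 0.006]
(412, 240) [ 0.48  -0.301  0.081]
(411, 214) [ 0.542 -0.274  0.204]
(328, 206) [ 0.6   -0.029  0.044]
(205, 236) [0.502 0.396 0.001]
(272, 228) [ 0.531  0.165 -0.   ]
(300, 250) [0.454 0.067 0.001]
top pot [0.504 0.266] 0.0901749937977476 346
 loop 1 [0.493 0.378 0.082] 97 ang 95.36330749551195
 loop -1 [0.514 0.154 0.082] 94 ang 95.53386160967739
 crock [ 0.483 -0.294] 0.04382184045019321 156
 spoon 166 [ 0.54  -0.275  0.208] [-0.445 -0.156 -0.882] [ 0.56  -0.268  0.247] [ 0.517 -0.283  0.163] [ 0.789  0.398 -0.468] zmax [ 0.554 -0.268  0.25 ]
 bell [ 0.607 -0.032  0.063] 0.06864510749133243 21 dome (array([ 0.607, -0.031]), np.float64(0.03872059016765983))
 tiles z 0.0005021184565475879
side pot [0.505 0.267] 0.09033664591378443 331
 loop 1 [0.495 0.38  0.083] 103 ang 95.02915993631493
 loop -1 [0.515 0.153 0.083] 67 ang 95.04630171433925
 crock [ 0.484 -0.294] 0.04409293421315317 87
 spoon 55 [ 0.541 -0.265  0.216] [-0.39  -0.178 -0.903] [ 0.555 -0.259  0.247] [ 0.521 -0.274  0.17 ] [ 0.815  0.389 -0.429] zmax [ 0.557 -0.271  0.249]
 bell [ 0.609 -0.03   0.063] 0.06733304126099733 14 dome (array([ 0.609, -0.031]), np.float64(0.038730454158776885))
 tiles z 0.00209035071230052
```

Add to h.py:
```python
def plan(P,x,z,n,bend=None):
    """rows from the present pose to TCP P with tool x axis ~x, tool z axis z (world), in n rows"""
    s,r=st(); z=np.array(z,float)/np.linalg.norm(z); x=np.array(x,float); x-=z*(x@z); x/=np.linalg.norm(x)
    T=R.from_matrix(np.c_[x,np.cross(z,x),z]); v=(r.inv()*T).as_rotvec()
    p=np.array(s["tool_pos"]); cur=r; d=(np.array(P)-p)/n
    for i in range(n):
        print(np.round(np.r_[cur.inv().apply(d)/.12,v/n/.15],3).tolist()); cur=cur*R.from_rotvec(v/n)
```

```text
(no output)
```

>>> {"op": "move_arm", "data": {"plan": [[[0.363, -0.199, -0.104, 0, 0, 0, 0], [0.363, -0.199, -0.104, 0, 0, 0, 0], [0.363, -0.199, -0.104, 0, 0, 0, 0], [0.363, -0.199, -0.104, 0, 0, 0, 0], [0.363, -0.199, -0.104, 0, 0, 0, 0], [0.363, -0.199, -0.104, 0, 0, 0, 0], [0.363, -0.199, -0.104, 0, 0, 0, 0], [0.363, -0.199, -0.104, 0, 0, 0, 0], [0, 0, 0, 0, 0, -0.47, 0], [0, 0, 0, 0, 0, 0, 0]]]}}

```text
time: 1.35
tool_pos: [0.4674, -0.3018, 0.3307]
tool_rot: [-0.0, 0.981, 0.194, -0.0]
contact_force: [-0.7, -0.4, 0.6]
gripper_width: 1.0
grasp_force: 0.0
```

```bash
python3 -c "
from h import *
z=[.815,.33,-.44];plan(np.array([.550,-.269,.214])-.1*np.array(z)/np.linalg.norm(z),[.41,.165,.9],z,9)"
```

```text
t 1.35 tcp [ 0.467 -0.302  0.331] F [-0.721 -0.437  0.575] w 0.9997785649222434 g 0.0
q [-0.707 -0.15   1.645 -0.     1.647  0.473]
[[ 0.925  0.381 -0.001]
 [ 0.381 -0.925  0.   ]
 [-0.    -0.001 -1.   ]]
[-0.001, 0.001, 0.067, -0.003, 0.82, 0.004]
[-0.009, 0.001, 0.066, -0.003, 0.82, 0.004]
[-0.017, 0.001, 0.064, -0.003, 0.82, 0.004]
[-0.025, 0.001, 0.062, -0.003, 0.82, 0.004]
[-0.032, 0.001, 0.058, -0.003, 0.82, 0.004]
[-0.039, 0.001, 0.054, -0.003, 0.82, 0.004]
[-0.045, 0.001, 0.049, -0.003, 0.82, 0.004]
[-0.051, 0.001, 0.043, -0.003, 0.82, 0.004]
[-0.056, 0.001, 0.036, -0.003, 0.82, 0.004]
```

>>> {"op": "move_arm", "data": {"plan": [[[0, 0, 0.067, 0, 0.82, 0, 0], [-0.009, 0, 0.066, 0, 0.82, 0, 0], [-0.017, 0, 0.064, 0, 0.82, 0, 0], [-0.025, 0, 0.062, 0, 0.82, 0, 0], [-0.032, 0, 0.058, 0, 0.82, 0, 0], [-0.039, 0, 0.054, 0, 0.82, 0, 0], [-0.045, 0, 0.049, 0, 0.82, 0, 0], [-0.051, 0, 0.043, 0, 0.82, 0, 0], [-0.056, 0, 0.036, 0, 0.82, 0, 0], [0, 0, 0, 0, 0, 0, 0]]]}}

```text
time: 2.6
tool_pos: [0.4649, -0.3024, 0.2555]
tool_rot: [-0.104, 0.836, 0.162, 0.514]
contact_force: [0.4, -0.5, 0.5]
gripper_width: 0.997
grasp_force: 0.0
```

Run:
```python
from h import *
st()
f=grab("top"); w=cloud(f); p=f["pixels"]
v0,u0=170,370; cv2.imwrite("pics/a.png",cv2.resize(p[v0:v0+110,u0:u0+140],None,fx=5,fy=5))
```

```text
t 2.6 tcp [ 0.465 -0.302  0.256] F [ 0.422 -0.521  0.476] w 0.996829136508517 g 0.0
q [-1.2   -0.234  2.105  1.118  1.456 -0.27 ]
[[ 0.418  0.377  0.826]
 [ 0.163 -0.926  0.341]
 [ 0.894 -0.008 -0.449]]
```

View pics/a.png

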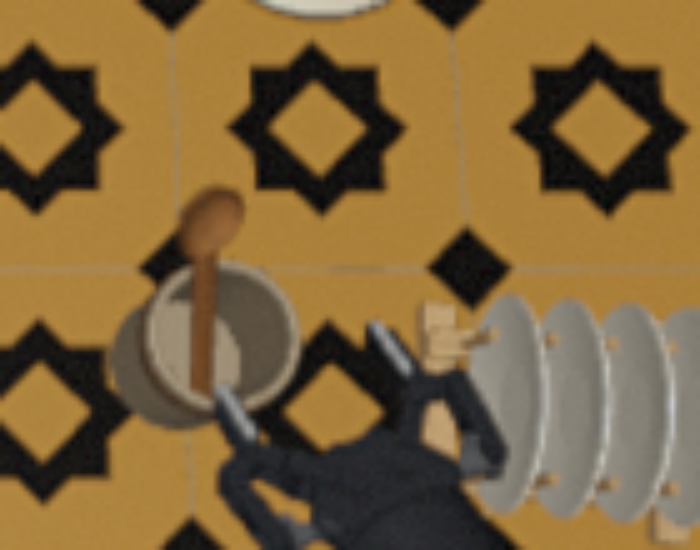

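The spoon's bowl is at about (213,225) of the crop and its handle runs down to (202,385) inside the crock. The open gripper stands to the lower right. I'll fit the spoon's axis from the handle and bowl points.

Run:
```python
from h import *
f=grab("top"); w=cloud(f).astype(float); p=f["pixels"]
hsv=cv2.cvtColor(p,cv2.COLOR_BGR2HSV).astype(int); sub=np.zeros(p.shape[:2],bool); sub[203:252,400:422]=1
z=w[...,2]
for n,a,b in (("handle",.03,.15),("neck",.155,.185),("bowl",.19,.27)):
    m=sub&(hsv[...,1]>110)&(hsv[...,0]<20)&(z>a)&(z<b); P=w[m]
    if len(P)<5: print(n,len(P)); continue
    c=np.median(P,0); U=np.linalg.svd(P-P.mean(0))[2]; print(n,len(P),c,P.mean(0),U[0],U[2],P.min(0),P.max(0))
for v in range(206,250,3):
    m=sub[v]&(hsv[v,:,1]>110)&(hsv[v,:,0]<20)&(z[v]>.02); u=np.where(m)[0]
    if len(u): print(v,u.min(),u.max(),w[v,u].mean(0))
```

```text
handle 108 [ 0.487 -0.289  0.106] [ 0.485 -0.288  0.101] [-0.341 -0.229 -0.912] [-0.32  -0.884  0.342] [ 0.439 -0.316  0.037] [ 0.524 -0.252  0.15 ]
neck 29 [ 0.518 -0.281  0.171] [ 0.518 -0.28   0.171] [-0.396 -0.182 -0.9  ] [ 0.869  0.244 -0.431] [ 0.51  -0.289  0.156] [ 0.528 -0.272  0.185]
bowl 145 [ 0.543 -0.275  0.209] [ 0.543 -0.275  0.212] [0.355 0.239 0.904] [-0.809 -0.407  0.425] [ 0.524 -0.293  0.19 ] [ 0.556 -0.254  0.248]
209 408 418 [ 0.552 -0.275  0.229]
212 406 418 [ 0.546 -0.276  0.214]
215 406 417 [ 0.54  -0.276  0.201]
218 406 414 [ 0.531 -0.272  0.197]
221 409 413 [ 0.524 -0.278  0.185]
224 409 413 [ 0.518 -0.281  0.17 ]
227 401 412 [ 0.511 -0.277  0.15 ]
230 408 413 [ 0.506 -0.289  0.121]
233 408 412 [ 0.497 -0.287  0.122]
236 408 412 [ 0.49  -0.29   0.104]
239 408 412 [ 0.482 -0.293  0.09 ]
242 408 411 [ 0.474 -0.295  0.071]
245 400 411 [ 0.465 -0.289  0.07 ]
248 402 411 [ 0.453 -0.282  0.084]
```

>>> {"op": "move_arm", "data": {"plan": [[[0.006, 0.004, 0.166, 0, 0, 0, 0], [0.006, 0.004, 0.166, 0, 0, 0, 0], [0.006, 0.004, 0.166, 0, 0, 0, 0], [0.006, 0.004, 0.166, 0, 0, 0, 0], [0.006, 0.004, 0.166, 0, 0, 0, 0], [0, 0, 0, 0, 0, 0, 0], [0, 0, 0, 0, 0, 0, 0.35], [0, 0, 0, 0, 0, 0, 1], [0, 0, 0, 0, 0, 0, 1], [0, 0, 0, 0, 0, 0, 1]]]}}

```text
time: 3.95
tool_pos: [0.5513, -0.2711, 0.2187]
tool_rot: [-0.101, 0.834, 0.165, 0.516]
contact_force: [-0.9, -0.6, 1.5]
gripper_width: 0.454
grasp_force: 59.9
```

Run:
```python
from h import *
st()
f=grab("top"); p=f["pixels"]; a=cv2.resize(p[170:280,370:470],None,fx=4,fy=4)
f=grab("side"); p=f["pixels"]; b=cv2.resize(p[90:200,300:400],None,fx=4,fy=4); cv2.imwrite("pics/b.png",np.hstack([a,b]))
```

```text
t 3.95 tcp [ 0.551 -0.271  0.219] F [-0.904 -0.583  1.475] w 0.4541448800693107 g 59.85887850634754
q [-1.006 -0.115  2.071  1.188  1.252 -0.283]
[[ 0.413  0.38   0.828]
 [ 0.17  -0.925  0.339]
 [ 0.895  0.001 -0.447]]
```

View pics/b.png

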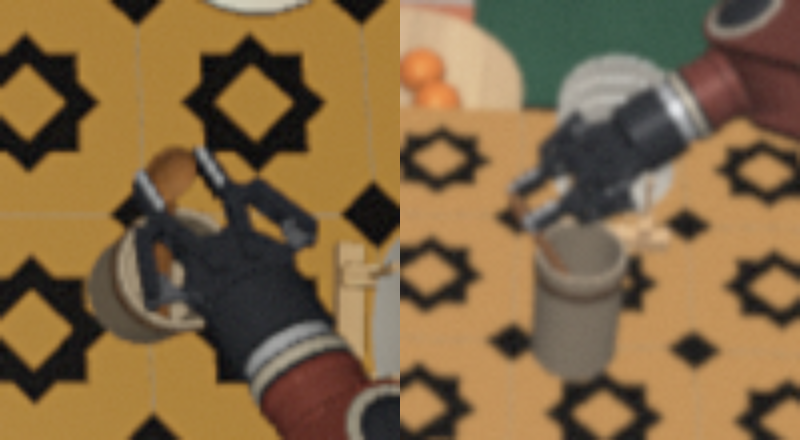

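The fingers straddle the bowl, which sits between both pads at about (172,175) in the left half. The opening is 38.6 mm at 60 N, so the grasp is good. I'll pull along the spoon's axis.

>>> {"op": "move_arm", "data": {"plan": [[[0.08, 0, 0, 0, 0, 0, 1], [0.15, 0, 0, 0, 0, 0, 1], [0.17, 0, 0, 0, 0, 0, 1], [0.17, 0, 0, 0, 0, 0, 1], [0.17, 0, 0, 0, 0, 0, 1], [0.17, 0, 0, 0, 0, 0, 1], [0.17, 0, 0, 0, 0, 0, 1], [0.17, 0, 0, 0, 0, 0, 1], [0.17, 0, 0, 0, 0, 0, 1], [0.08, 0, 0, 0, 0, 0, 1]]]}}

```text
time: 5.3
tool_pos: [0.6266, -0.2389, 0.3815]
tool_rot: [-0.101, 0.834, 0.166, 0.516]
contact_force: [0.2, -1.0, -0.8]
gripper_width: 0.458
grasp_force: 60.2
```

Run:
```python
from h import *
st()
f=grab("top"); p=f["pixels"]; a=cv2.resize(p[150:280,340:470],None,fx=3,fy=3)
f=grab("side"); p=f["pixels"]; b=cv2.resize(p[70:200,270:400],None,fx=3,fy=3); cv2.imwrite("pics/c.png",np.hstack([a,b]))
```

```text
t 5.3 tcp [ 0.627 -0.239  0.382] F [ 0.241 -0.975 -0.843] w 0.45841509615002834 g 60.16135027224664
q [-0.846 -0.205  1.864  1.111  1.232  0.068]
[[ 0.411  0.382  0.828]
 [ 0.172 -0.924  0.341]
 [ 0.895  0.002 -0.446]]
```

View pics/c.png

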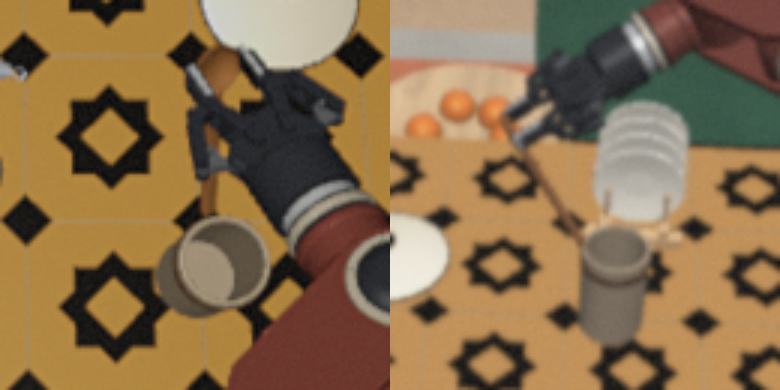

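The spoon is clear of the crock. The handle end hangs just above the rim at (580,240), still in line with the tool's x axis.

```bash
python3 -c "
from h import *
s,r=st(); plan(np.array([.52,-.03,.41]),r.as_matrix()[:,0],r.as_matrix()[:,2],5)"
```

```text
t 5.4 tcp [ 0.626 -0.239  0.381] F [ 0.553  0.658 -0.208] w 0.45906886882989123 g 60.16278597351629
q [-0.846 -0.205  1.865  1.111  1.232  0.067]
[[ 0.412  0.382  0.828]
 [ 0.172 -0.924  0.341]
 [ 0.895  0.002 -0.446]]
t 5.4 tcp [ 0.626 -0.239  0.381] F [ 0.553  0.658 -0.208] w 0.45906886882989123 g 60.16278597351629
q [-0.846 -0.205  1.865  1.111  1.232  0.067]
[[ 0.412  0.382  0.828]
 [ 0.172 -0.924  0.341]
 [ 0.895  0.002 -0.446]]
[0.031, -0.39, -0.05, -0.0, -0.0, -0.0]
[0.031, -0.39, -0.05, -0.0, -0.0, -0.0]
[0.031, -0.39, -0.05, -0.0, -0.0, -0.0]
[0.031, -0.39, -0.05, -0.0, -0.0, -0.0]
[0.031, -0.39, -0.05, -0.0, -0.0, -0.0]
```

>>> {"op": "move_arm", "data": {"plan": [[[0.15, 0, -0.074, 0, 0, 0, 1], [0.019, -0.244, -0.031, 0, 0, 0, 1], [0.019, -0.244, -0.031, 0, 0, 0, 1], [0.019, -0.244, -0.031, 0, 0, 0, 1], [0.019, -0.244, -0.031, 0, 0, 0, 1], [0.019, -0.244, -0.031, 0, 0, 0, 1], [0.019, -0.244, -0.031, 0, 0, 0, 1], [0.019, -0.244, -0.031, 0, 0, 0, 1], [0.019, -0.244, -0.031, 0, 0, 0, 1], [0, 0, 0, 0, 0, 0, 1]]]}}

```text
time: 6.65
tool_pos: [0.519, -0.0289, 0.4304]
tool_rot: [-0.101, 0.834, 0.166, 0.517]
contact_force: [0.7, 0.1, 0.3]
gripper_width: 0.456
grasp_force: 60.3
```

```bash
python3 -c "
from h import *
plan(np.array([.45,.04,.30]),[0,1,0],[0,0,-1],14)"
```

```text
t 6.65 tcp [ 0.519 -0.029  0.43 ] F [0.713 0.052 0.292] w 0.45617354427857193 g 60.29735256917775
q [-0.646 -0.822  2.194  0.971  1.204  0.439]
[[ 0.411  0.382  0.828]
 [ 0.172 -0.924  0.341]
 [ 0.895  0.003 -0.446]]
[-0.079, -0.054, 0.015, 0.311, -0.462, -0.499]
[-0.074, -0.059, 0.022, 0.311, -0.462, -0.499]
[-0.067, -0.063, 0.03, 0.311, -0.462, -0.499]
[-0.06, -0.066, 0.038, 0.311, -0.462, -0.499]
[-0.052, -0.068, 0.045, 0.311, -0.462, -0.499]
[-0.044, -0.07, 0.051, 0.311, -0.462, -0.499]
[-0.035, -0.07, 0.057, 0.311, -0.462, -0.499]
[-0.025, -0.07, 0.063, 0.311, -0.462, -0.499]
[-0.016, -0.068, 0.067, 0.311, -0.462, -0.499]
[-0.006, -0.066, 0.071, 0.311, -0.462, -0.499]
[0.004, -0.062, 0.074, 0.311, -0.462, -0.499]
[0.014, -0.058, 0.076, 0.311, -0.462, -0.499]
[0.023, -0.053, 0.078, 0.311, -0.462, -0.499]
[0.032, -0.047, 0.078, 0.311, -0.462, -0.499]
```

>>> {"op": "move_arm", "data": {"plan": [[[-0.079, -0.054, 0.015, 0.311, -0.462, -0.5, 1], [-0.074, -0.059, 0.022, 0.311, -0.462, -0.5, 1], [-0.067, -0.063, 0.03, 0.311, -0.462, -0.5, 1], [-0.06, -0.066, 0.038, 0.311, -0.462, -0.5, 1], [-0.052, -0.068, 0.045, 0.311, -0.462, -0.5, 1], [-0.044, -0.07, 0.051, 0.311, -0.462, -0.5, 1], [-0.035, -0.07, 0.057, 0.311, -0.462, -0.5, 1], [-0.025, -0.07, 0.063, 0.311, -0.462, -0.5, 1], [-0.016, -0.068, 0.067, 0.311, -0.462, -0.5, 1], [-0.006, -0.066, 0.071, 0.311, -0.462, -0.5, 1]]]}}

```text
time: 7.9
tool_pos: [0.4705, 0.0189, 0.3354]
tool_rot: [-0.033, 0.795, 0.584, 0.161]
contact_force: [-0.2, 0.3, -1.1]
gripper_width: 0.458
grasp_force: 60.3
```

```bash
python3 -c "
from h import *
plan(np.array([.44,.06,.15]),[0,1,0],[0,0,-1],8)"
```

```text
t 7.9 tcp [0.471 0.019 0.335] F [-0.174  0.264 -1.062] w 0.45795579060782293 g 60.251610311097465
q [-0.298 -0.518  1.947  0.298  1.57   0.025]
[[ 0.265  0.94   0.217]
 [ 0.918 -0.315  0.241]
 [ 0.295  0.135 -0.946]]
[-0.026, -0.069, 0.186, 0.152, -0.231, -0.25]
[-0.017, -0.066, 0.188, 0.152, -0.231, -0.25]
[-0.008, -0.062, 0.19, 0.152, -0.231, -0.25]
[0.001, -0.058, 0.192, 0.152, -0.231, -0.25]
[0.01, -0.053, 0.193, 0.152, -0.231, -0.25]
[0.018, -0.048, 0.194, 0.152, -0.231, -0.25]
[0.027, -0.043, 0.194, 0.152, -0.231, -0.25]
[0.035, -0.038, 0.194, 0.152, -0.231, -0.25]
```

>>> {"op": "move_arm", "data": {"plan": [[[-0.026, -0.069, 0.186, 0.152, -0.231, -0.25, 1], [-0.017, -0.066, 0.188, 0.152, -0.231, -0.25, 1], [-0.008, -0.062, 0.19, 0.152, -0.231, -0.25, 1], [0.001, -0.058, 0.192, 0.152, -0.231, -0.25, 1], [0.01, -0.053, 0.193, 0.152, -0.231, -0.25, 1], [0.018, -0.048, 0.194, 0.152, -0.231, -0.25, 1], [0.027, -0.043, 0.194, 0.152, -0.231, -0.25, 1], [0.035, -0.038, 0.194, 0.152, -0.231, -0.25, 1], [0, 0, 0, 0, 0, 0, 1], [0, 0, 0, 0, 0, 0, 1]]]}}

```text
time: 9.15
tool_pos: [0.4405, 0.0611, 0.1508]
tool_rot: [0.0, 0.707, 0.707, 0.001]
contact_force: [-0.1, 0.2, 0.6]
gripper_width: 0.455
grasp_force: 60.4
```

```bash
cat >> h.py <<'E'
def spoon(n,box):
    """brown wood points in a world box (x0,x1,y0,y1,z0,z1)"""
    f=grab(n); w=cloud(f).astype(float); h=cv2.cvtColor(f["pixels"],cv2.COLOR_BGR2HSV).astype(int)
    b=np.array(box); m=(w[...,0]>b[0])&(w[...,0]<b[1])&(w[...,1]>b[2])&(w[...,1]<b[3])&(w[...,2]>b[4])&(w[...,2]<b[5])
    m&=(h[...,0]<16)&(h[...,1]>90)&(h[...,2]<190); return f,w,m
E
python3 - <<'E'
from h import *
st()
for n in("top","side"):
    f,w,m=spoon(n,(.36,.54,-.24,.12,.04,.25)); P=w[m]; cc=P.mean(0); U=np.linalg.svd(P-cc)[2]; t=(P-cc)@U[0]
    print(n,len(P),cc,U[0],P[t.argmin()],P[t.argmax()])
    p=f["pixels"]; y,x=np.where(m); v0=max(0,int(y.mean())-60); u0=max(0,int(x.mean())-65); c=cv2.resize(p[v0:v0+120,u0:u0+130],None,fx=3,fy=3)
    I=c if n=="top" else np.hstack([I,c])
cv2.imwrite("pics/d.png",I)
E
```

```text
t 9.15 tcp [0.441 0.061 0.151] F [-0.115  0.222  0.576] w 0.4554379015911192 g 60.37249004293699
q [-0.031 -0.342  2.103  0.001  1.378 -0.031]
[[ 0.     1.     0.002]
 [ 1.    -0.     0.001]
 [ 0.001  0.002 -1.   ]]
top 248 [ 0.435 -0.08   0.156] [-0.029  0.994  0.107] [ 0.437 -0.168  0.149] [0.391 0.072 0.242]
side 159 [0.442 0.053 0.166] [-0.331 -0.34  -0.88 ] [0.506 0.071 0.246] [0.434 0.029 0.152]
```

View pics/d.png

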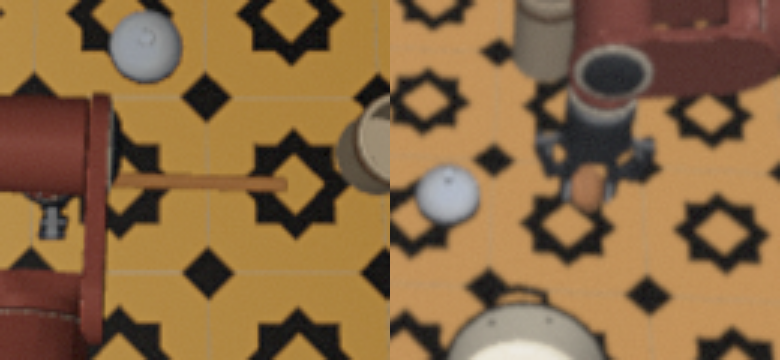

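The spoon is level under the gripper, bowl under the fingers. Its handle end is at (285,183) in the left half, world y -0.168, and the tiles around it are clear. I'll lower it to just above them.

>>> {"op": "move_arm", "data": {"plan": [[[0, 0, 0.2, 0, 0, 0, 1], [0, 0, 0.2, 0, 0, 0, 1], [0, 0, 0.2, 0, 0, 0, 1], [0, 0, 0.15, 0, 0, 0, 1], [0, 0, 0.13, 0, 0, 0, 1], [0, 0, 0.1, 0, 0, 0, 1], [0, 0, 0.06, 0, 0, 0, 1], [0, 0, 0.03, 0, 0, 0, 1], [0, 0, 0, 0, 0, 0, 1], [0, 0, 0, 0, 0, 0, 1]]]}}

```text
time: 10.5
tool_pos: [0.4407, 0.0612, 0.0224]
tool_rot: [0.0, 0.707, 0.707, 0.001]
contact_force: [-0.2, 0.3, -0.2]
gripper_width: 0.46
grasp_force: 60.4
```

Run:
```python
from h import *
st()
f,w,m=spoon("top",(.36,.54,-.24,-.03,.004,.08)); P=w[m]; 
for a in np.arange(-.18,-.02,.03):
    q=P[(P[:,1]>a)&(P[:,1]<a+.03)]; print(a,len(q),q.mean(0) if len(q) else "")
```

```text
t 10.5 tcp [0.441 0.061 0.022] F [-0.172  0.343 -0.217] w 0.4603120751625219 g 60.37040997936856
q [-0.03  -0.154  2.187  0.001  1.107 -0.031]
[[ 0.001  1.     0.002]
 [ 1.    -0.001  0.001]
 [ 0.001  0.002 -1.   ]]
-0.18 35 [ 0.436 -0.16   0.021]
-0.15 37 [ 0.435 -0.134  0.025]
-0.12 25 [ 0.435 -0.105  0.026]
-0.09 29 [ 0.436 -0.076  0.027]
-0.06 45 [ 0.441 -0.046  0.025]
-0.03 0
```

>>> {"op": "move_arm", "data": {"plan": [[[0, 0, 0.04, 0, 0, 0, 1], [0, 0, 0.04, 0, 0, 0, 1], [0, 0, 0.035, 0, 0, 0, 1], [0, 0, 0.025, 0, 0, 0, 1], [0, 0, 0, 0, 0, 0, 1], [0, 0, 0, 0, 0, 0, 0.4], [0, 0, 0, 0, 0, 0, 0.2], [0, 0, 0, 0, 0, 0, 0.2], [0, 0, 0, 0, 0, 0, 0.2], [0, 0, 0, 0, 0, 0, 0.2]]]}}

```text
time: 11.8
tool_pos: [0.4404, 0.0612, 0.0051]
tool_rot: [0.0, 0.707, 0.707, 0.001]
contact_force: [0.7, 0.0, -0.8]
gripper_width: 0.8
grasp_force: 0.0
```

>>> {"op": "move_arm", "data": {"plan": [[[0, 0, -0.1, 0, 0, 0, 0.2], [0, 0, -0.3, 0, 0, 0, 0.2], [0, 0, -0.5, 0, 0, 0, 0.2], [0, 0, -0.4, 0, 0, 0, 0.2], [0, 0, -0.4, 0, 0, 0, 0.3], [0.3, 0, -0.2, 0, 0, 0, 0.4], [0.45, 0, 0, 0, 0, 0, 0.5], [0.45, 0, 0, 0, 0, 0, 0.5], [0, 0, 0, 0, 0, 0, 0.5], [0, 0, 0, 0, 0, 0, 0.5]]]}}

```text
time: 13.05
tool_pos: [0.44, 0.2047, 0.2338]
tool_rot: [0.0, 0.707, 0.707, 0.001]
contact_force: [0.6, 0.5, 0.3]
gripper_width: 0.498
grasp_force: 0.0
```

Run:
```python
from h import *
st()
for n in("top","side"):
    f,w,m=spoon(n,(.36,.54,-.24,.12,.004,.03)); P=w[m]
    for a in np.arange(-.2,.12,.03):
        q=P[(P[:,1]>a)&(P[:,1]<a+.03)]; 
        if len(q): print(n,round(a,2),len(q),q.mean(0))
    print(P.min(0),P.max(0))
    if n=="top": cv2.imwrite("pics/e.png",cv2.resize(f["pixels"][180:330,220:440],None,fx=3,fy=3))
```

```text
t 13.05 tcp [0.44  0.205 0.234] F [0.585 0.513 0.296] w 0.49798663563036377 g 0.0
q [ 0.282 -0.295  1.927  0.     1.508  0.282]
[[ 0.     1.     0.002]
 [ 1.    -0.     0.001]
 [ 0.001  0.002 -1.   ]]
top -0.2 3 [ 0.432 -0.175  0.007]
top -0.17 40 [ 0.436 -0.156  0.011]
top -0.14 28 [ 0.434 -0.124  0.013]
top -0.11 36 [ 0.437 -0.094  0.011]
top -0.08 34 [ 0.436 -0.065  0.012]
top -0.05 45 [ 0.439 -0.037  0.011]
top -0.02 28 [ 0.439 -0.006  0.012]
top 0.01 45 [0.439 0.028 0.011]
top 0.04 69 [0.44  0.055 0.008]
top 0.07 26 [0.443 0.079 0.009]
top 0.1 1 [0.363 0.112 0.006]
[ 0.363 -0.217  0.004] [0.537 0.112 0.021]
side -0.2 5 [ 0.459 -0.182  0.009]
side -0.17 18 [ 0.446 -0.155  0.011]
side -0.14 7 [ 0.442 -0.128  0.013]
side -0.11 4 [ 0.509 -0.099  0.008]
side -0.08 1 [ 0.454 -0.051  0.008]
side -0.05 1 [ 0.462 -0.048  0.004]
side -0.02 2 [ 0.476 -0.005  0.007]
side 0.01 15 [0.433 0.032 0.008]
side 0.04 40 [0.436 0.053 0.009]
side 0.07 23 [0.438 0.077 0.01 ]
side 0.1 3 [0.456 0.111 0.006]
[ 0.366 -0.233  0.004] [0.535 0.115 0.022]
```

View pics/e.png

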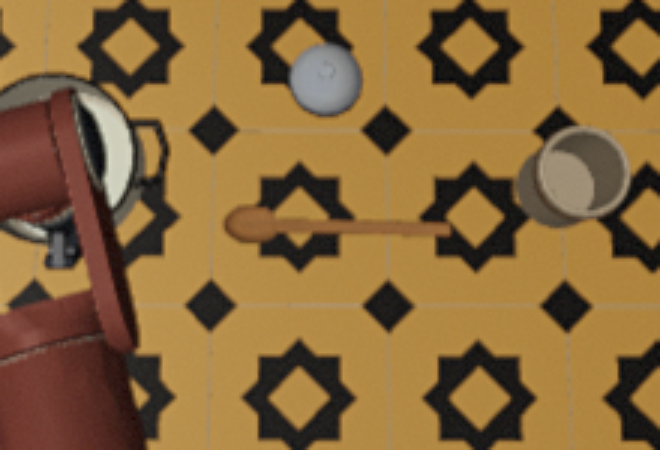

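The spoon lies flat and level, handle top about 12 mm above the tiles. Its tip is at (225,222) and its end at (450,229). I'll take it again about 35 mm from the end, at (0.4355, -0.133).

>>> {"op": "move_arm", "data": {"plan": [[[-0.402, -0.005, 0.16, 0, 0, 0, 0.5], [-0.402, -0.005, 0.16, 0, 0, 0, 0.5], [-0.402, -0.005, 0.16, 0, 0, 0, 0.5], [-0.402, -0.005, 0.16, 0, 0, 0, 0.5], [-0.402, -0.005, 0.16, 0, 0, 0, 0.5], [-0.402, -0.005, 0.16, 0, 0, 0, 0.5], [-0.402, -0.005, 0.16, 0, 0, 0.2, 0.5], [0, 0, 0.2, 0, 0, 0, 0.5], [0, 0, 0.2, 0, 0, 0, 0.5], [0, 0, 0.1, 0, 0, 0, 0.5]]]}}

```text
time: 14.4
tool_pos: [0.4346, -0.1333, 0.0372]
tool_rot: [-0.001, 0.719, 0.695, 0.001]
contact_force: [0.2, 0.4, 0.4]
gripper_width: 0.5
grasp_force: 0.0
```

```bash
python3 -c "
from h import *
st()"
```

```text
t 14.4 tcp [ 0.435 -0.133  0.037] F [0.166 0.446 0.367] w 0.49970984966952314 g 0.0
q [-0.463 -0.152  2.156  0.002  1.139 -0.43 ]
[[ 0.033  0.999 -0.   ]
 [ 0.999 -0.033  0.002]
 [ 0.002 -0.001 -1.   ]]
```

Next I'll lower to TCP z of about 0.004, close, then lift 30 mm.

>>> {"op": "move_arm", "data": {"plan": [[[0, 0.008, 0.1, 0, 0, 0, 0.5], [0, 0, 0.1, 0, 0, 0, 0.5], [0, 0, 0.05, 0, 0, 0, 0.5], [0, 0, 0.025, 0, 0, 0, 0.5], [0, 0, 0, 0, 0, 0, 0.7], [0, 0, 0, 0, 0, 0, 1], [0, 0, 0, 0, 0, 0, 1], [0, 0, 0, 0, 0, 0, 1], [0, 0, 0, 0, 0, 0, 1], [0, 0, 0, 0, 0, 0, 1]]]}}

```text
time: 15.65
tool_pos: [0.4375, -0.1327, 0.006]
tool_rot: [0.001, 0.718, 0.696, 0.001]
contact_force: [0.2, 1.1, 5.2]
gripper_width: 0.149
grasp_force: 59.1
```

>>> {"op": "move_arm", "data": {"plan": [[[0, 0, -0.1, 0, 0, 0, 1], [0, 0, -0.2, 0, 0, 0, 1], [0, 0, -0.25, 0, 0, 0, 1], [0, 0, -0.3, 0, 0, 0, 1], [0, 0, -0.3, 0, 0, 0, 1], [0, 0, -0.3, 0, 0, 0, 1], [0, 0, -0.3, 0, 0, 0, 1], [0, 0, -0.25, 0, 0, 0, 1], [0, 0, -0.1, 0, 0, 0, 1], [0, 0, 0, 0, 0, 0, 1]]]}}

```text
time: 16.9
tool_pos: [0.4366, -0.1329, 0.2576]
tool_rot: [0.0, 0.718, 0.696, 0.001]
contact_force: [-0.5, 0.7, -0.9]
gripper_width: 0.15
grasp_force: 58.6
```

Run:
```python
from h import *
s,r=st()
f,w,m=spoon("top",(.36,.54,-.24,.14,.1,.28)); P=w[m]
for a in np.arange(-.2,.14,.03):
    q=P[(P[:,1]>a)&(P[:,1]<a+.03)]
    if len(q): print(round(a,2),len(q),q.mean(0))
print(P[P[:,1].argmax()])
```

```text
t 16.9 tcp [ 0.437 -0.133  0.258] F [-0.478  0.748 -0.883] w 0.1496558027515864 g 58.58468949794769
q [-0.46  -0.385  1.956  0.002  1.569 -0.429]
[[ 0.031  1.     0.002]
 [ 1.    -0.031  0.001]
 [ 0.001  0.002 -1.   ]]
-0.11 22 [ 0.435 -0.103  0.264]
-0.08 34 [ 0.437 -0.06   0.263]
-0.05 60 [ 0.438 -0.033  0.263]
-0.02 51 [ 0.439 -0.006  0.263]
0.01 82 [0.441 0.027 0.261]
0.04 155 [0.441 0.055 0.256]
0.07 47 [0.441 0.077 0.259]
[0.44  0.086 0.261]
```

```bash
python3 -c "
from h import *
a=np.radians(34);e=np.array([.996,.091,0]);k=np.array([0,0,1])
plan([.621,.278,.29],-np.cos(a)*e-np.sin(a)*k,np.sin(a)*e-np.cos(a)*k,20)"
```

```text
t 16.95 tcp [ 0.436 -0.133  0.256] F [ 0.28   1.08  -1.212] w 0.14983794264401662 g 58.5844749212265
q [-0.46  -0.384  1.958  0.002  1.569 -0.429]
[[ 0.031  1.     0.   ]
 [ 1.    -0.031  0.002]
 [ 0.002  0.    -1.   ]]
[0.173, 0.072, -0.014, -0.166, -0.148, -0.546]
[0.167, 0.086, -0.015, -0.166, -0.148, -0.546]
[0.159, 0.1, -0.017, -0.166, -0.148, -0.546]
[0.15, 0.113, -0.018, -0.166, -0.148, -0.546]
[0.139, 0.125, -0.018, -0.166, -0.148, -0.546]
[0.128, 0.137, -0.018, -0.166, -0.148, -0.546]
[0.116, 0.147, -0.017, -0.166, -0.148, -0.546]
[0.104, 0.156, -0.015, -0.166, -0.148, -0.546]
[0.09, 0.165, -0.013, -0.166, -0.148, -0.546]
[0.076, 0.172, -0.011, -0.166, -0.148, -0.546]
[0.061, 0.178, -0.008, -0.166, -0.148, -0.546]
[0.047, 0.182, -0.005, -0.166, -0.148, -0.546]
[0.031, 0.186, -0.001, -0.166, -0.148, -0.546]
[0.016, 0.187, 0.003, -0.166, -0.148, -0.546]
[0.001, 0.188, 0.007, -0.166, -0.148, -0.546]
[-0.014, 0.187, 0.012, -0.166, -0.148, -0.546]
[-0.029, 0.185, 0.017, -0.166, -0.148, -0.546]
[-0.044, 0.182, 0.023, -0.166, -0.148, -0.546]
[-0.058, 0.177, 0.028, -0.166, -0.148, -0.546]
[-0.071, 0.171, 0.034, -0.166, -0.148, -0.546]
```

>>> {"op": "move_arm", "data": {"plan": [[[0.173, 0.072, -0.014, -0.166, -0.148, -0.546, 1], [0.167, 0.086, -0.015, -0.166, -0.148, -0.546, 1], [0.159, 0.1, -0.017, -0.166, -0.148, -0.546, 1], [0.15, 0.113, -0.018, -0.166, -0.148, -0.546, 1], [0.139, 0.125, -0.018, -0.166, -0.148, -0.546, 1], [0.128, 0.137, -0.018, -0.166, -0.148, -0.546, 1], [0.116, 0.147, -0.017, -0.166, -0.148, -0.546, 1], [0.104, 0.156, -0.015, -0.166, -0.148, -0.546, 1], [0.09, 0.165, -0.013, -0.166, -0.148, -0.546, 1], [0.076, 0.172, -0.011, -0.166, -0.148, -0.546, 1]]]}}

```text
time: 18.2
tool_pos: [0.5284, 0.0733, 0.2716]
tool_rot: [0.16, 0.372, 0.914, 0.007]
contact_force: [0.4, -0.2, -0.3]
gripper_width: 0.151
grasp_force: 58.6
```

>>> {"op": "move_arm", "data": {"plan": [[[0.061, 0.178, -0.008, -0.166, -0.148, -0.546, 1], [0.047, 0.182, -0.005, -0.166, -0.148, -0.546, 1], [0.031, 0.186, -0.001, -0.166, -0.148, -0.546, 1], [0.016, 0.187, 0.003, -0.166, -0.148, -0.546, 1], [0.001, 0.188, 0.007, -0.166, -0.148, -0.546, 1], [-0.014, 0.187, 0.012, -0.166, -0.148, -0.546, 1], [-0.029, 0.185, 0.017, -0.166, -0.148, -0.546, 1], [-0.044, 0.182, 0.023, -0.166, -0.148, -0.546, 1], [-0.058, 0.177, 0.028, -0.166, -0.148, -0.546, 1], [-0.071, 0.171, 0.034, -0.166, -0.148, -0.546, 1]]]}}

```text
time: 19.45
tool_pos: [0.6207, 0.2783, 0.2876]
tool_rot: [0.29, -0.045, 0.956, 0.012]
contact_force: [-0.2, 0.1, -0.1]
gripper_width: 0.149
grasp_force: 58.6
```

Run:
```python
from h import *
s,r=st()
T=r.as_matrix(); p=np.array(s["tool_pos"]); print("pred tip",p+.225*T[:,0])
I=[]
for n in("top","side"):
    f,w,m=spoon(n,(.38,.6,.2,.34,.11,.30)); P=w[m]; cc=np.median(P,0); q=P[np.linalg.norm(P-cc,axis=1)<.15]
    print(n,len(q),q.mean(0),np.linalg.svd(q-q.mean(0))[2][0],"low",q[q[:,2].argmin()])
    for z0 in np.arange(.12,.3,.03):
        g=q[(q[:,2]>z0)&(q[:,2]<z0+.03)]
        if len(g): print("  ",len(g),np.median(g,0))
    y,x=np.where(m); v0=max(0,int(np.median(y))-65); u0=max(0,int(np.median(x))-65); I.append(cv2.resize(f["pixels"][v0:v0+130,u0:u0+130],(390,390)))
cv2.imwrite("pics/f.png",np.hstack(I))
```

```text
t 19.45 tcp [0.621 0.278 0.288] F [-0.151  0.102 -0.147] w 0.14910947036929692 g 58.58244180679321
q [ 0.377 -0.167  1.809 -0.197  0.939 -1.217]
[[-0.827 -0.093  0.554]
 [-0.079  0.996  0.05 ]
 [-0.556 -0.003 -0.831]]
pred tip [0.435 0.26  0.162]
top 50 [0.526 0.26  0.228] [-0.789 -0.172 -0.59 ] low [0.461 0.247 0.175]
   4 [0.464 0.247 0.178]
   10 [0.469 0.247 0.183]
   10 [0.531 0.263 0.234]
   26 [0.557 0.266 0.249]
side 271 [0.495 0.265 0.205] [-0.801 -0.16  -0.577] low [0.449 0.253 0.167]
   80 [0.454 0.258 0.174]
   79 [0.475 0.26  0.189]
   67 [0.52  0.272 0.226]
   40 [0.555 0.278 0.248]
   5 [0.595 0.283 0.273]
```

View pics/f.png

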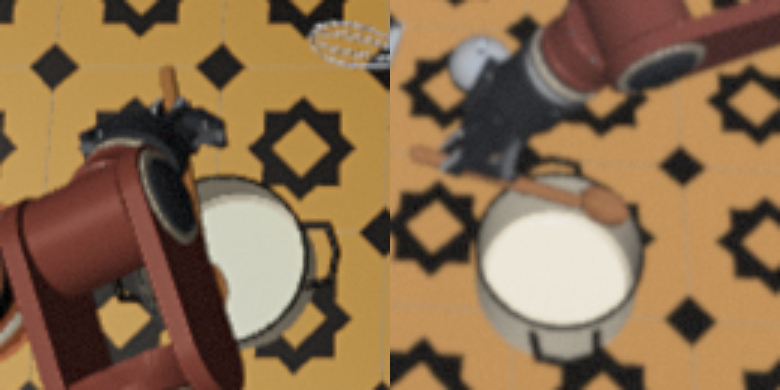

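The spoon is held above the pot pointing at the near wall. In the side half the bowl is at (605,205) and the pot is below it at (560,265). I'll lower it.

>>> {"op": "move_arm", "data": {"plan": [[[0.1, 0, 0.15, 0, 0, 0, 1], [0.1, 0, 0.15, 0, 0, 0, 1], [0.1, 0, 0.15, 0, 0, 0, 1], [0.1, 0, 0.15, 0, 0, 0, 1], [0.1, 0, 0.15, 0, 0, 0, 1], [0.08, 0, 0.12, 0, 0, 0, 1], [0.02, 0, 0.03, 0, 0, 0, 1], [0.02, 0, 0.03, 0, 0, 0, 1], [0, 0, 0, 0, 0, 0, 1], [0, 0, 0, 0, 0, 0, 1]]]}}

```text
time: 20.8
tool_pos: [0.6228, 0.2781, 0.158]
tool_rot: [0.293, -0.044, 0.955, 0.013]
contact_force: [-0.0, -0.1, -0.9]
gripper_width: 0.146
grasp_force: 58.6
```

Run:
```python
from h import *
s,r=st()
print("pred tip",np.array(s["tool_pos"])+.225*r.as_matrix()[:,0])
```

```text
t 20.8 tcp [0.623 0.278 0.158] F [-0.017 -0.104 -0.87 ] w 0.1455007912504119 g 58.62523376941681
q [ 0.376 -0.052  1.927 -0.246  0.705 -1.144]
[[-0.825 -0.091  0.558]
 [-0.075  0.996  0.05 ]
 [-0.561 -0.    -0.828]]
pred tip [0.437 0.261 0.032]
```

>>> {"op": "move_arm", "data": {"plan": [[[0.02, 0, 0.028, 0, 0, 0, 1], [0.02, 0, 0.028, 0, 0, 0, 1], [0.02, 0, 0.028, 0, 0, 0, 1], [0.02, 0, 0.028, 0, 0, 0, 1], [0.01, 0, 0.014, 0, 0, 0, 1], [0.01, 0, 0.014, 0, 0, 0, 1], [0, 0, 0, 0, 0, 0, 1], [0, 0, 0, 0, 0, 0, 1], [0, 0, 0, 0, 0, 0, 1], [0, 0, 0, 0, 0, 0, 1]]]}}

```text
time: 22.05
tool_pos: [0.6218, 0.2778, 0.1364]
tool_rot: [0.292, -0.044, 0.955, 0.013]
contact_force: [0.5, 0.0, -0.4]
gripper_width: 0.151
grasp_force: 58.6
```

Run:
```python
from h import *
s,r=st()
print("pred tip",np.array(s["tool_pos"])+.225*r.as_matrix()[:,0])
```

```text
t 22.05 tcp [0.622 0.278 0.136] F [ 0.463  0.027 -0.365] w 0.15123853091484396 g 58.62787306308746
q [ 0.376 -0.026  1.942 -0.258  0.668 -1.128]
[[-0.825 -0.091  0.557]
 [-0.076  0.996  0.05 ]
 [-0.56  -0.001 -0.829]]
pred tip [0.436 0.261 0.01 ]
```

>>> {"op": "move_arm", "data": {"plan": [[[0.007, 0, 0.01, 0, 0, 0, 1], [0, 0, 0, 0, 0, 0, 1], [0.007, 0, 0.01, 0, 0, 0, 1], [0, 0, 0, 0, 0, 0, 1], [0.007, 0, 0.01, 0, 0, 0, 1], [0, 0, 0, 0, 0, 0, 1], [0, 0, 0, 0, 0, 0, 1], [0, 0, 0, 0, 0, 0, 1], [0, 0, 0, 0, 0, 0, 1], [0, 0, 0, 0, 0, 0, 1]]]}}

```text
time: 23.3
tool_pos: [0.6217, 0.2778, 0.1319]
tool_rot: [0.292, -0.044, 0.955, 0.013]
contact_force: [-0.0, -0.2, -0.6]
gripper_width: 0.146
grasp_force: 58.6
```

Run:
```python
from h import *
s,r=st()
print("pred tip",np.array(s["tool_pos"])+.225*r.as_matrix()[:,0])
f,w,m=spoon("side",(.38,.76,.2,.34,.007,.30)); P=w[m]
cv2.imwrite("pics/g.png",cv2.resize(f["pixels"][220:330,270:390],(600,550)))
for a in np.arange(.40,.74,.03):
    g=P[(P[:,0]>a)&(P[:,0]<a+.03)]
    if len(g): print("  ",len(g),np.median(g,0))
```

```text
t 23.3 tcp [0.622 0.278 0.132] F [-0.024 -0.187 -0.583] w 0.14575570673675764 g 58.62749934196472
q [ 0.376 -0.021  1.945 -0.261  0.66  -1.125]
[[-0.825 -0.091  0.557]
 [-0.076  0.996  0.05 ]
 [-0.559 -0.001 -0.829]]
pred tip [0.436 0.261 0.006]
   3 [0.415 0.284 0.106]
   45 [0.453 0.257 0.017]
   65 [0.474 0.259 0.027]
   25 [0.503 0.268 0.06 ]
   29 [0.534 0.272 0.077]
   14 [0.555 0.258 0.213]
   15 [0.596 0.231 0.201]
   23 [0.633 0.282 0.145]
   27 [0.648 0.281 0.156]
   1 [0.679 0.216 0.008]
```

>>> {"op": "move_arm", "data": {"plan": [[[0.007, 0, 0.01, 0, 0, 0, 1], [0, 0, 0, 0, 0, 0, 1], [0.007, 0, 0.01, 0, 0, 0, 1], [0, 0, 0, 0, 0, 0, 1], [0, 0, 0, 0, 0, 0, 1], [0, 0, 0, 0, 0, 0, 1], [0, 0, 0, 0, 0, 0, 1], [0, 0, 0, 0, 0, 0, 1], [0, 0, 0, 0, 0, 0, 1], [0, 0, 0, 0, 0, 0, 1]]]}}

```text
time: 24.6
tool_pos: [0.6216, 0.2778, 0.1289]
tool_rot: [0.292, -0.044, 0.955, 0.013]
contact_force: [0.2, 0.3, -0.1]
gripper_width: 0.148
grasp_force: 58.6
```

Run:
```python
from h import *
F=[];T=[]
for i in range(4):
    f,w,m=spoon("side",(.38,.6,.2,.34,.003,.10)); s=manip.state(); F.append(s["contact_force"]);T.append(s["ft_torque"])
print(np.array(F),np.array(T),s["tool_pos"])
P=w[m]
for a in np.arange(.42,.58,.015):
    g=P[(P[:,0]>a)&(P[:,0]<a+.015)]
    if len(g): print("  ",len(g),np.median(g,0))
```

```text
[[-0.451 -0.528 -0.915]
 [-0.095 -0.377 -0.244]
 [ 0.044  0.051 -0.984]
 [-0.468 -0.021 -0.049]] [[-0.08   0.243  0.025]
 [-0.053  0.225 -0.004]
 [-0.026  0.281  0.002]
 [-0.01   0.237 -0.007]] [0.622 0.278 0.129]
   1 [0.432 0.321 0.003]
   18 [0.446 0.259 0.013]
   36 [0.459 0.255 0.015]
   36 [0.471 0.257 0.023]
   19 [0.485 0.263 0.036]
   15 [0.503 0.269 0.056]
   13 [0.517 0.27  0.064]
   13 [0.53  0.273 0.073]
   14 [0.545 0.275 0.084]
```

>>> {"op": "move_arm", "data": {"plan": [[[0, 0, 0, 0, -0.06, 0, 1], [0, 0, 0, 0, 0, 0, 1], [0, 0, 0, 0, -0.06, 0, 1], [0, 0, 0, 0, 0, 0, 1], [0, 0, 0, 0, -0.03, 0, 1], [0, 0, 0, 0, 0, 0, 1], [0, 0, 0, 0, 0, 0, 1], [0, 0, 0, 0, 0, 0, 1], [0, 0, 0, 0, 0, 0, 1], [0, 0, 0, 0, 0, 0, 1]]]}}

```text
time: 26.05
tool_pos: [0.6217, 0.2778, 0.129]
tool_rot: [0.303, -0.043, 0.952, 0.013]
contact_force: [-0.9, 0.8, 1.1]
gripper_width: 0.152
grasp_force: 58.8
```

```bash
cat > c.py <<'E'
from h import *
F=[];T=[]
for i in range(4):
    f,w,m=spoon("side",(.38,.6,.2,.34,.003,.10)); s=manip.state(); F.append(s["contact_force"]);T.append(s["ft_torque"])
print(np.mean(F,0),np.mean(T,0),s["tool_pos"],s["time"])
P=w[m]
for a in np.arange(.42,.58,.015):
    g=P[(P[:,0]>a)&(P[:,0]<a+.015)]
    if len(g)>4: print("  ",len(g),np.median(g,0))
E
python3 c.py
```

```text
[-0.061 -0.225  1.245] [-0.036  0.303 -0.011] [0.622 0.278 0.129] 26.25
   12 [0.449 0.259 0.011]
   35 [0.459 0.258 0.013]
   37 [0.471 0.257 0.022]
   21 [0.485 0.263 0.034]
   16 [0.503 0.269 0.052]
   13 [0.519 0.271 0.064]
   14 [0.532 0.271 0.073]
   12 [0.545 0.273 0.082]
```

>>> {"op": "move_arm", "data": {"plan": [[[0, 0, 0, 0, -0.04, 0, 1], [0, 0, 0, 0, 0, 0, 1], [0, 0, 0, 0, -0.03, 0, 1], [0, 0, 0, 0, 0, 0, 1], [0, 0, 0, 0, 0, 0, 1], [0, 0, 0, 0, 0, 0, 1], [0, 0, 0, 0, 0, 0, 1], [0, 0, 0, 0, 0, 0, 1], [0, 0, 0, 0, 0, 0, 1], [0, 0, 0, 0, 0, 0, 1]]]}}

```text
time: 27.5
tool_pos: [0.6217, 0.2778, 0.129]
tool_rot: [0.308, -0.043, 0.95, 0.014]
contact_force: [-0.8, -1.1, 1.3]
gripper_width: 0.148
grasp_force: 58.8
```

```bash
python3 c.py
```

```text
[-0.486  0.151  1.679] [-0.017  0.275 -0.009] [0.622 0.278 0.129] 27.7
   11 [0.448 0.261 0.011]
   36 [0.459 0.257 0.014]
   38 [0.471 0.257 0.023]
   21 [0.485 0.263 0.034]
   15 [0.503 0.268 0.052]
   12 [0.518 0.27  0.063]
   13 [0.53  0.272 0.074]
   13 [0.544 0.273 0.081]
```

The contact force has risen to about 2 N and the bowl doesn't go any lower, so it stands on the floor. I'll release and back off.

>>> {"op": "move_arm", "data": {"plan": [[[0, 0, 0, 0, 0, 0, 0.75], [0, 0, 0, 0, 0, 0, 0.65], [0, 0, 0, 0, 0, 0, 0.55], [0, 0, 0, 0, 0, 0, 0.5], [0, 0, 0, 0, 0, 0, 0.5], [0, 0, -0.1, 0, 0, 0, 0.5], [0, 0, -0.25, 0, 0, 0, 0.5], [0, 0, -0.35, 0, 0, 0, 0.5], [0, 0, -0.4, 0, 0, 0, 0.5], [0, 0, -0.4, 0, 0, 0, 0.6]]]}}

```text
time: 28.95
tool_pos: [0.5152, 0.2682, 0.2766]
tool_rot: [0.308, -0.043, 0.95, 0.014]
contact_force: [0.1, 0.7, 0.8]
gripper_width: 0.401
grasp_force: 0.0
```

Run:
```python
from h import *
plan([.608,-.030,.20],[0,1,0],[0,0,-1],12)
f,w,m=spoon("side",(.38,.76,.2,.34,.003,.2)); P=w[m]
for a in np.arange(.42,.75,.03):
    g=P[(P[:,0]>a)&(P[:,0]<a+.03)]
    if len(g)>4: print("  ",len(g),np.median(g,0))
cv2.imwrite("pics/h.png",cv2.resize(f["pixels"][220:340,260:400],(560,480)))
```

```text
t 28.95 tcp [0.515 0.268 0.277] F [0.109 0.671 0.823] w 0.4009537574424871 g 0.0
q [ 0.452 -0.431  2.046 -0.259  0.947 -1.121]
[[-0.806 -0.091  0.585]
 [-0.074  0.996  0.053]
 [-0.587 -0.    -0.809]]
[-0.005, -0.212, 0.07, 0.289, 0.264, 0.89]
[-0.036, -0.206, 0.078, 0.289, 0.264, 0.89]
[-0.066, -0.196, 0.085, 0.289, 0.264, 0.89]
[-0.095, -0.181, 0.09, 0.289, 0.264, 0.89]
[-0.122, -0.163, 0.093, 0.289, 0.264, 0.89]
[-0.146, -0.141, 0.094, 0.289, 0.264, 0.89]
[-0.166, -0.116, 0.093, 0.289, 0.264, 0.89]
[-0.184, -0.088, 0.091, 0.289, 0.264, 0.89]
[-0.197, -0.059, 0.087, 0.289, 0.264, 0.89]
[-0.206, -0.028, 0.081, 0.289, 0.264, 0.89]
[-0.211, 0.003, 0.073, 0.289, 0.264, 0.89]
[-0.211, 0.034, 0.064, 0.289, 0.264, 0.89]
   16 [0.446 0.258 0.012]
   72 [0.466 0.256 0.018]
   36 [0.492 0.266 0.046]
   26 [0.527 0.271 0.068]
   30 [0.554 0.274 0.089]
   47 [0.589 0.276 0.11 ]
   52 [0.615 0.278 0.128]
   54 [0.643 0.279 0.148]
   5 [0.729 0.303 0.005]
```

View pics/h.png

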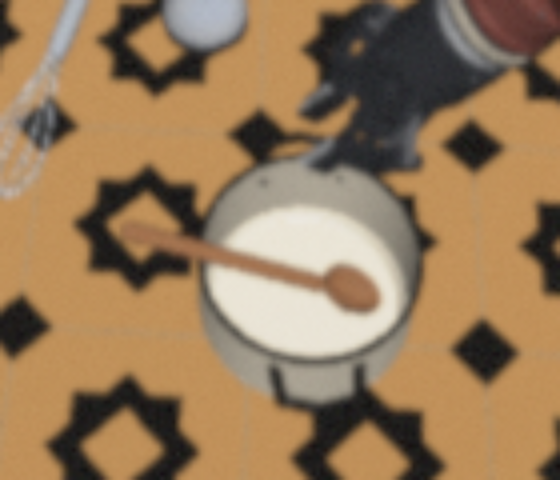

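The spoon leans as asked. Its bowl is on the floor at (352,288), and the handle crosses the far rim at (205,262), midway between the loops. Next is the bell.

Run:
```python
from h import *
plan([.608,-.030,.15],[-.997,-.075,0],[0,0,-1],8)
```

```text
t 29.0 tcp [0.515 0.269 0.285] F [2.576 3.567 3.424] w 0.4023229488816056 g 0.0
q [ 0.454 -0.438  2.041 -0.259  0.949 -1.121]
[[-0.8   -0.092  0.592]
 [-0.072  0.996  0.058]
 [-0.595  0.003 -0.804]]
[0.029, -0.32, 0.152, 0.007, 0.531, 0.013]
[0.016, -0.32, 0.154, 0.007, 0.531, 0.013]
[0.003, -0.32, 0.155, 0.007, 0.531, 0.013]
[-0.01, -0.32, 0.155, 0.007, 0.531, 0.013]
[-0.023, -0.319, 0.154, 0.007, 0.531, 0.013]
[-0.036, -0.319, 0.152, 0.007, 0.531, 0.013]
[-0.048, -0.319, 0.149, 0.007, 0.531, 0.013]
[-0.061, -0.319, 0.145, 0.007, 0.531, 0.013]
```

>>> {"op": "move_arm", "data": {"plan": [[[0.029, -0.32, 0.152, 0, 0.531, 0, 1], [0.016, -0.32, 0.154, 0, 0.531, 0, 1], [0.003, -0.32, 0.155, 0, 0.531, 0, 1], [-0.01, -0.32, 0.155, 0, 0.531, 0, 1], [-0.023, -0.32, 0.154, 0, 0.531, 0, 1], [-0.036, -0.32, 0.152, 0, 0.531, 0, 1], [-0.048, -0.32, 0.149, 0, 0.531, 0, 1], [-0.061, -0.32, 0.145, 0, 0.531, 0, 1], [0, 0, 0, 0, 0, 0, 1], [0, 0, 0, 0, 0, 0, 1]]]}}

```text
time: 30.25
tool_pos: [0.6095, -0.0314, 0.1412]
tool_rot: [-0.005, -0.045, 0.999, -0.001]
contact_force: [0.0, 0.9, 0.1]
gripper_width: -0.002
grasp_force: 0.0
```

Run:
```python
from h import *
plan([.608,-.030,.070],[-.997,-.075,0],[0,0,-1],5)
for n in("top","side"):
    f=grab(n); w=cloud(f); m=(abs(w[...,0]-.608)<.05)&(abs(w[...,1]+.03)<.05)&(w[...,2]>.054)&(w[...,2]<.075); print(n,m.sum(),w[m].mean(0),w[m].max(0)) if m.any() else print(n,0)
```

```text
t 30.25 tcp [ 0.61  -0.031  0.141] F [0.002 0.919 0.132] w -0.0024266535031992314 g 0.0
q [-0.172  0.095  1.723 -0.003  1.333 -1.833]
[[-0.996 -0.091 -0.01 ]
 [-0.091  0.996 -0.002]
 [ 0.01  -0.001 -1.   ]]
[0.001, 0.003, 0.119, -0.001, -0.013, 0.021]
[0.001, 0.003, 0.119, -0.001, -0.013, 0.021]
[0.002, 0.003, 0.119, -0.001, -0.013, 0.021]
[0.002, 0.003, 0.119, -0.001, -0.013, 0.021]
[0.002, 0.003, 0.119, -0.001, -0.013, 0.021]
top 6 [ 0.611 -0.031  0.063] [ 0.614 -0.026  0.072]
side 14 [ 0.609 -0.03   0.063] [ 0.616 -0.022  0.069]
```

>>> {"op": "move_arm", "data": {"plan": [[[0, 0, 0.119, 0, 0, 0, 1], [0, 0, 0.119, 0, 0, 0, 1], [0, 0, 0.119, 0, 0, 0, 1], [0, 0, 0.119, 0, 0, 0, 1], [0, 0, 0.11, 0, 0, 0, 1], [0, 0, 0.03, 0, 0, 0, 1], [0, 0, 0.03, 0, 0, 0, 1], [0, 0, 0, 0, 0, 0, 1], [0, 0, 0, 0, 0, 0, 1], [0, 0, 0, 0, 0, 0, 1]]]}}

```text
time: 31.6
tool_pos: [0.6091, -0.032, 0.0637]
tool_rot: [-0.005, -0.045, 0.999, -0.001]
contact_force: [-0.0, -0.2, 0.2]
gripper_width: -0.001
grasp_force: 0.5
```

Next I'll press in 1 to 2 mm steps down to about 0.057.

>>> {"op": "move_arm", "data": {"plan": [[[0, 0, 0.02, 0, 0, 0, 1], [0, 0, 0.015, 0, 0, 0, 1], [0, 0, 0.01, 0, 0, 0, 1], [0, 0, 0.01, 0, 0, 0, 1], [0, 0, 0, 0, 0, 0, 1], [0, 0, 0, 0, 0, 0, 1], [0, 0, 0, 0, 0, 0, 1], [0, 0, 0, 0, 0, 0, 1], [0, 0, 0, 0, 0, 0, 1], [0, 0, 0, 0, 0, 0, 1]]]}}

```text
time: 32.85
tool_pos: [0.6092, -0.032, 0.0576]
tool_rot: [-0.005, -0.045, 0.999, -0.001]
contact_force: [-2.0, -0.7, 7.3]
gripper_width: 0.0
grasp_force: 3.2
```

>>> {"op": "move_arm", "data": {"plan": [[[0, 0, 0.008, 0, 0, 0, 1], [0, 0, 0, 0, 0, 0, 1], [0, 0, 0, 0, 0, 0, 1], [0, 0, 0, 0, 0, 0, 1], [0, 0, 0, 0, 0, 0, 1], [0, 0, 0, 0, 0, 0, 1], [0, 0, 0, 0, 0, 0, 1], [0, 0, 0, 0, 0, 0, 1], [0, 0, 0, 0, 0, 0, 1], [0, 0, 0, 0, 0, 0, 1]]]}}

```text
time: 34.1
tool_pos: [0.6093, -0.032, 0.0574]
tool_rot: [-0.005, -0.045, 0.999, -0.001]
contact_force: [-2.6, 0.6, 9.6]
gripper_width: 0.001
grasp_force: 5.1
```

>>> {"op": "move_arm", "data": {"plan": [[[0, 0, -0.05, 0, 0, 0, 1], [0, 0, -0.1, 0, 0, 0, 1], [0, 0, -0.3, 0, 0, 0, 1], [0, 0, -0.3, 0, 0, 0, 1], [0, 0, -0.3, 0, 0, 0, 1], [0.3, 0, -0.3, 0, 0, 0, 1], [0.4, 0, -0.3, 0, 0, 0, 1], [0.4, 0, 0, 0, 0, 0, 1], [0, 0, 0, 0, 0, 0, 1], [0, 0, 0, 0, 0, 0, 1]]]}}

```text
time: 35.35
tool_pos: [0.4793, -0.0435, 0.2549]
tool_rot: [-0.005, -0.045, 0.999, -0.001]
contact_force: [0.3, -0.4, -1.1]
gripper_width: -0.002
grasp_force: 0.0
```

Run:
```python
from h import *
st()
f=grab("side"); cv2.imwrite("pics/z.png",f["pixels"]); w=cloud(f); m=(abs(w[...,0]-.608)<.03)&(abs(w[...,1]+.03)<.03)&(w[...,2]>.052); print(m.sum(),w[m].mean(0),w[m].max(0))
```

```text
t 35.35 tcp [ 0.479 -0.043  0.255] F [ 0.301 -0.404 -1.125] w -0.002034604681595284 g 0.0
q [-0.243 -0.308  1.902 -0.004  1.557 -1.904]
[[-0.996 -0.091 -0.01 ]
 [-0.091  0.996 -0.002]
 [ 0.01  -0.001 -1.   ]]
17 [ 0.61  -0.029  0.061] [ 0.623 -0.013  0.069]
```

View pics/z.png

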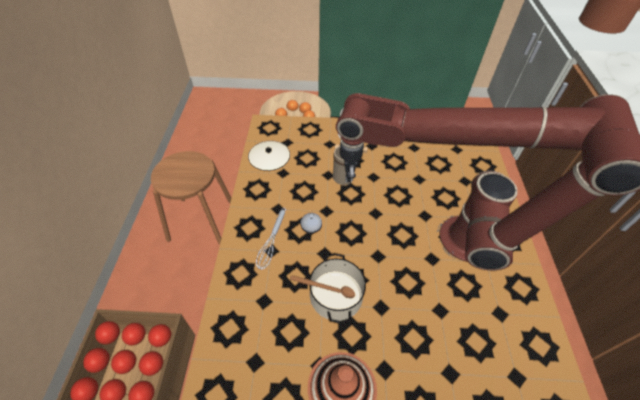

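The side view shows the spoon leaning in the pot at (325,288), and the bell at (311,222) with its plunger back up. The crock, whisk and tagine have not moved, and the arm touches nothing.

```bash
python3 -c "
from plant import manip
print(manip.job_done())"
```

```text
the job is handed in; nothing more can be done
None
```

The job is handed in after about 35 s of robot time: the spoon leans in the pot over the far rim, roughly midway between the loop handles, the bell was pressed to its stop and sprang back, and nothing else appeared moved in the last picture.

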